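# Tip the brass plug out of the divided dish

## Robot

A 6-joint arm with a two-finger parallel gripper is mounted at the origin on the work surface. World frame = base frame: x ahead of the robot, y to its left, z up, the work surface at z = 0. Lengths are in m, angles in rad, forces in N, time in s.
With the tool pointing down it reaches from about 0.425 to 1.125 m from the base axis. Payload 14.9 kg.
Tool frame: the origin (TCP) lies midway between the tips of the shut fingers; the grasp point (between the pads) lies 19 mm behind it; z points along the fingers, y is the direction in which the jaws open and shut (so a half turn about z gives the same grasp; the last joint's range is limited). The gripper opens to 91 mm and grips with 3 to 60 N. Pads are 32 mm wide; open, the fingers measure 118 mm over their backs; the gripper's body (76 mm by 178 mm) begins 60 mm behind the grasp point.
Start: joints at [-1.369, 0.379, 1.734, -0, 1.028, -0.033], TCP at [0.163, -0.681, 0.214] pointing down, gripper open.
Joint ranges: [-2.77, 2.77], [-0.74, 2.19], [0, 2.66], [-1.06, 4.2], [0.31, 2.87], [-3.08, 3.08]. Speed limits (rad/s): [1.89, 1.89, 2.39, 3.14, 3.14, 3.14].

## Interface

Orientations are given as a unit quaternion [w, x, y, z].
In Python, from bench import telemetry, eyes, finish_job, nets gives the robot as it stands.
- The arm moves only by the tool jog_arm, never from a script. Its argument "deltas" is one flat list of numbers, 5 for each row, row after row: the opening, from -1 (shut) to 1 (fully open), then the shift along the tool's x, y, z in cm, then the turn about the tool's z in rad. In form: [gripper, dx, dy, dz, yaw, gripper, dx, dy, dz, yaw, ...]. A call has 1 to 20 rows; each row shifts and turns the commanded pose from where the row before left it, along the tool's axes as they then stand; what a row does not reach is not made up. A row lasts 1/8 s, in which the tool goes at most 62.5 mm and 10.7 degrees, less where a joint would pass 70% of its speed; a pose out of reach is approached as far as the arm can. A call with a gripper value outside its range is refused whole. The fingers move at their own pace and stop on an object; "newtons" is the grip in N (left out, the last holds). Time passes only in rows, so rows that do not move let the fingers close. It gives the time, the measured TCP pose, the force and the opening at its end, in the units of the state.
- telemetry.state(): the state, without advancing time (a new reading comes with each control period).
- eyes.camera(name): name is "side" or "top" or "wrist"; returns a dict with "image" (384x512x3 uint8, red, green, blue), "intrinsics" (3x3 intrinsics, pixels), "distortion" ([k1, k2, p1, p2, k3] as OpenCV has them; the pictures are not rectified), "world_to_cam" (4x4, takes a point from world to camera coordinates); the wrist camera has in their place "hand_eye" (4x4, takes a point from camera to tool coordinates, whose origin is the TCP and whose axes are the flange's). Camera axes: x right, y down, z forward; pixel columns grow to the right and rows downward; lengths in m; the calibration is good to about 2 mm. A picture is of the moment at which its call begins: read the wrist's pose just before it. There is no depth.
- finish_job(): hands the job in, once; it reports no verdict.
Trained networks look in the newest picture that a camera, given by its name, has taken for a name from the list of things; names that differ only in an ending like _2 or _b are one class to them, and where a whole thing is asked for, a point or a joint stands for the part that bears it (a point fixed in the world has none). Each returns a list of dicts, best first, with "confidence" (0 to 1); they miss things now and then, are a little off and sometimes report something else, mostly with a low value. They report only what shows in the picture. A call takes as long as a camera call. They do not tell look-alikes from the thing itself.
- nets.recognise(query, camera): "location" ([row, column] in pixels, amid what is visible of it).
- nets.cut_out(query, camera): "mask" (384x512 bool, what is visible of it) and "location" ([row, column] in pixels, amid what is visible of it).
- nets.mark_of(query, camera): "location" ([row, column] in pixels: a listed point, or the origin of a listed thing).
The state is a dict: "time": time; "qpos": joint angles; "joint_vel": joint speeds; "joint_efforts": joint torques, N m; "ee_pos": TCP position; "orientation": TCP orientation; "ft_force": force on the tool from outside, world axes, zero at the start; "ft_torque": the same for the moment, N m; "grip_width": opening from 0.0 (shut) to 1.0 (fully open).
Only numpy, scipy, OpenCV 4.12 (cv2) and the standard library are available. Lean on these libraries where they do the work, as an engineer would, in place of code of your own. Each camera call takes 0.05 s, during which the arm holds its last target. There are 200 camera calls.

## Task

The white two-section dish holds a brass plug in one half and a blue plug in the other. Pick the dish up (the black fin is its handle), turn it so that the half with the brass plug faces down when you tip it, and tip only the brass plug into the red bin without touching either plug with the gripper; the blue plug must stay in the dish throughout. Then set the dish down upright on the bench, outside the bins, and let go.

Things in the scene. Friction and masses are not known exactly. Their poses are not given: they have to be found in the camera images.
- dish: White 2-section dish, 160 g, 84 (own x) x 124 (y). Origin: centre of underside, z up. Divider along x, 4 thick, 36 high, parts the +y and -y halves. Black grip fin on it: 60 (x) x 12 (y), from z 36 to 86; grip across the 12 from above at z 60 to 75, clear of the plugs. Each floor slopes up outwards 15 deg, from z 6 at the divider to an open lip at y = +-62, z 22. End walls 32 high at x = +-40. Sizes in mm.
- brass_plug: Brass plug, 60 g: round bar 40 mm long, two 18 mm diameter collars, 14 mm waist, lying along the divider, against it, in either half of the dish. Origin: its centre; own x along its length. It rolls out over the lip once its half is tipped down well beyond 15 degrees; 45 to 50 degrees does it surely.
- blue_plug: Blue plastic plug, 30 g, same shape and size as the brass one, lying in the other half of the dish. Origin: its centre; own x along its length. The divider holds it when the brass half is tipped down by up to 50 degrees.
- red_bin: Red open parts bin fixed to the bench, 190 mm (own x) by 170 mm (own y) outside, 55 mm high, walls and floor 5 mm thick. Origin: centre of its underside. It stands to the left or to the right of the dish; an equal grey bin stands on the other side and stays empty.
Not all that is in view belongs to the job. What is meant by the dish is not pink, and is the larger of those in its own colour.

How it is judged:
By the outcome, as a careful person would: the job done as asked, in the order asked, and still so for the second after the job is handed in, with the robot touching nothing.
It also fails if it takes over 58 s, if anything falls off the work surface, if the arm or the gripper's body presses on something with over 40 N, if the wrist force passes 120 N, or if a joint passes its speed limit or range.

## Working session

There is one attempt and no reset: what is moved stays moved. The work goes in short steps, Python scripts to look and compute and a tool call to move; the robot and the scene stay as the last step left them, time stands still between calls to the robot, and variables do not carry over. Pictures are saved under pics/ and viewed, about 8 in all and at most 12, crops included, and the job is handed in when it is done.

Besides the shell and the picture viewer there is one more tool, called after "Call:" as a command line: name --argument value ..., lists and objects as JSON in quotes. jog_arm: Moves the arm, as the interface text tells. Its arguments: {"type":"object","properties":{"deltas":{"type":"array"},"newtons":{"type":"number"}},"required":["deltas"]}

```bash
ls; mkdir -p pics; cat > h.py <<'E'
import numpy as np, cv2
from bench import telemetry, eyes, nets
from scipy.spatial.transform import Rotation as R
def shot(n):
    s=telemetry.state(); c=eyes.camera(n); 
    if n=="wrist":
        w,x,y,z=s["orientation"]; T=np.eye(4); T[:3,:3]=R.from_quat([x,y,z,w]).as_matrix(); T[:3,3]=s["ee_pos"]
        c["c2w"]=T@np.array(c["hand_eye"])
    else: c["c2w"]=np.linalg.inv(np.array(c["world_to_cam"]))
    return c
def px2w(c,rc,z):
    p=cv2.undistortPoints(np.array([[[rc[1],rc[0]]]],float),np.array(c["intrinsics"]),np.array(c["distortion"]))[0,0]
    d=c["c2w"][:3,:3]@np.r_[p,1]; o=c["c2w"][:3,3]
    return o+d*(z-o[2])/d[2]
def w2px(c,P):
    W=np.linalg.inv(c["c2w"]); r,_=cv2.Rodrigues(W[:3,:3])
    return cv2.projectPoints(np.atleast_2d(P).astype(float),r,W[:3,3],np.array(c["intrinsics"]),np.array(c["distortion"]))[0][:,0,::-1]
def save(c,f,s=1,crop=None):
    im=c["image"][:,:,::-1]
    if crop: im=im[crop[0]:crop[1],crop[2]:crop[3]]
    cv2.imwrite("pics/"+f,cv2.resize(im,None,fx=s,fy=s,interpolation=cv2.INTER_CUBIC))
E
python3 - <<'E'
from h import *
s=telemetry.state(); print(s)
c=shot("top"); d=shot("side")
print(c["c2w"].round(3).tolist()); print(d["c2w"].round(3).tolist())
for q,z in [("dish",.03),("brass_plug",.02),("blue_plug",.02),("red_bin",.03)]:
    for cc,n in ((c,"top"),(d,"side")):
        for f in (nets.recognise,nets.mark_of):
            for r in f(q,n)[:4]: print(q,n,f.__name__,np.round(r["location"]),round(r["confidence"],2),px2w(cc,r["location"],z).round(3))
im=np.hstack([c["image"],d["image"]])[:,:,::-1]
cv2.imwrite("pics/a.png",np.vstack([c["image"],d["image"]])[:,:,::-1][:, :] if 0 else cv2.resize(c["image"][:,:,::-1],(800,600),interpolation=cv2.INTER_CUBIC))
cv2.imwrite("pics/b.png",cv2.resize(d["image"][:,:,::-1],(800,600),interpolation=cv2.INTER_CUBIC))
E
```

```text
pics
{'time': 0.0, 'qpos': array([-1.36931353e+00,  3.79419658e-01,  1.73480542e+00, -1.89081671e-05,
        1.02850690e+00, -3.33045991e-02]), 'joint_vel': array([-0.00165681, -0.00141535, -0.00020294, -0.00097591,  0.00197719,
        0.00011729]), 'joint_efforts': array([-2.50054283e-03, -7.63735127e+01, -4.34366226e+01,  6.50040968e-02,
        4.24582721e-02, -7.02685884e-05]), 'ee_pos': array([ 0.16274909, -0.68038962,  0.2132683 ]), 'orientation': array([-5.66971309e-04,  9.93116536e-01,  1.17129077e-01, -5.59124215e-05]), 'ft_force': array([-0.33489125, -0.85843097, -0.21144286]), 'ft_torque': array([ 0.00785849,  0.04376545, -0.01653442]), 'grip_width': 1.001078847069567}
[[-0.002, -0.995, 0.101, 0.356], [-1.0, 0.0, -0.021, 0.009], [0.021, -0.101, -0.995, 0.945], [0.0, 0.0, 0.0, 1.0]]
[[-0.777, -0.467, 0.423, -0.05], [-0.63, 0.57, -0.528, 0.62], [0.006, -0.676, -0.737, 0.904], [0.0, 0.0, 0.0, 1.0]]
dish top call [164. 268.] 0.78 [ 0.503 -0.042  0.03 ]
dish top call [246. 178.] 0.78 [0.331 0.143 0.03 ]
dish top call [239. 267.] 0.73 [ 0.346 -0.041  0.03 ]
dish top call [239.
[... 292 characters left out ...]
 0.03 ]
dish side call [177. 240.] 0.89 [ 0.493 -0.028  0.03 ]
dish side call [211. 292.] 0.87 [ 0.33  -0.021  0.03 ]
dish side call [264. 247.] 0.58 [0.318 0.163 0.03 ]
brass_plug top call [162. 275.] 0.59 [ 0.507 -0.059  0.02 ]
brass_plug side call [131. 291.] 0.27 [ 0.505 -0.26   0.02 ]
blue_plug top call [160. 263.] 0.66 [ 0.512 -0.033  0.02 ]
blue_plug top call [159. 263.] 0.58 [ 0.515 -0.033  0.02 ]
blue_plug side call [176. 234.] 0.58 [ 0.515 -0.028  0.02 ]
blue_plug side call [173. 235.] 0.41 [ 0.519 -0.036  0.02 ]
red_bin top call [169. 368.] 0.63 [ 0.492 -0.257  0.03 ]
red_bin top call [174. 363.] 0.96 [ 0.483 -0.245  0.03 ]
red_bin side call [131. 292.] 0.82 [ 0.497 -0.255  0.03 ]
```

View pics/a.png

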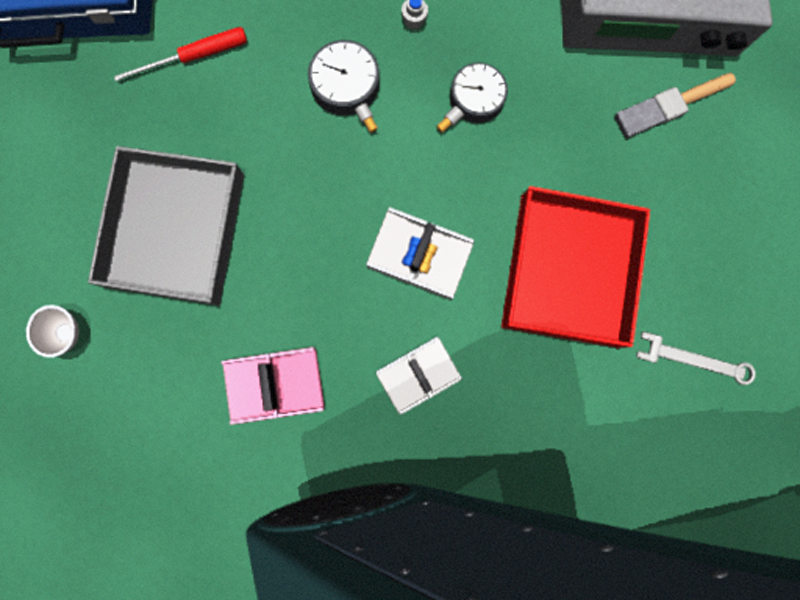

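View pics/b.png

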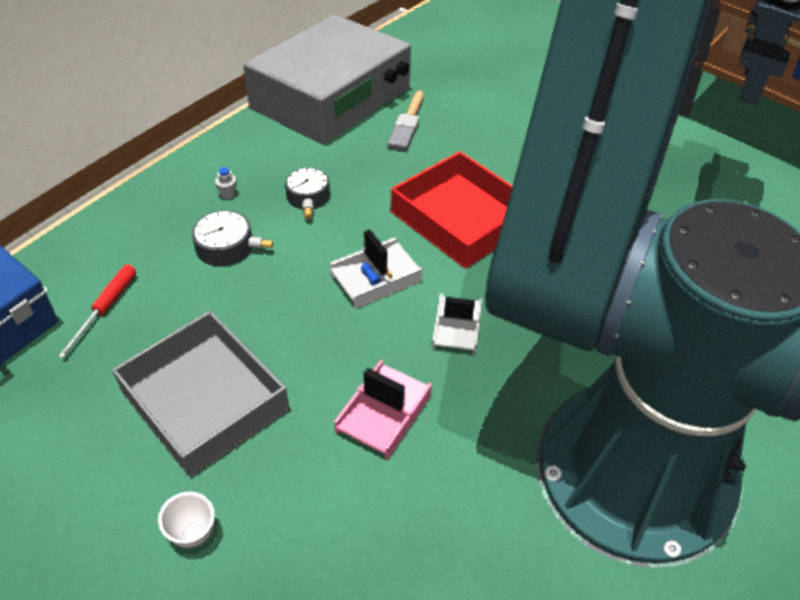

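The candidates for the dish, as (row, column) in the top picture, are:
- White at (164,268), the larger white one, holding both plugs.
- White at (239,267), smaller and empty.
- Pink at (246,178), excluded by its colour.

The first one fits. The brass plug is on its right, towards the red bin. I'll confirm this in a crop and measure it.

```bash
python3 - <<'E'
from h import *
c=shot("top")
save(c,"c.png",6,(120,200,225,345))
m=nets.cut_out("dish","top"); 
for r in m[:3]:
    print(r["location"],r["mask"].sum())
    if abs(r["location"][0]-164)<10:
        b=cv2.boxPoints(cv2.minAreaRect(np.argwhere(r["mask"]).astype(np.float32)))
        print("dish",[px2w(c,p,.027).round(3)[:2].tolist() for p in b])
im=c["image"].astype(int); red=((im[:,:,0]>1.8*im[:,:,1])&(im[:,:,0]>1.8*im[:,:,2])&(im[:,:,0]>70)).astype(np.uint8)
n,l,st,ce=cv2.connectedComponentsWithStats(red); k=1+st[1:,4].argmax()
b=cv2.approxPolyDP(cv2.convexHull(np.argwhere(l==k)[:,::-1].astype(np.int32)),5,True)[:,0,::-1]
print("bin",[(p.tolist(),px2w(c,p,.055).round(3)[:2].tolist()) for p in b])
for rc in [(137,277),(171,267)]: pass
E
```

```text
[164.3, 269.4] 2153
dish [[0.571, -0.001], [0.487, 0.03], [0.443, -0.087], [0.526, -0.119]]
[248.0, 177.9] 2537
[239.1, 268.3] 1323
bin [([134, 415], [0.564, -0.354]), ([221, 404], [0.381, -0.322]), ([209, 321], [0.406, -0.149]), ([119, 339], [0.594, -0.191])]
```

View pics/c.png

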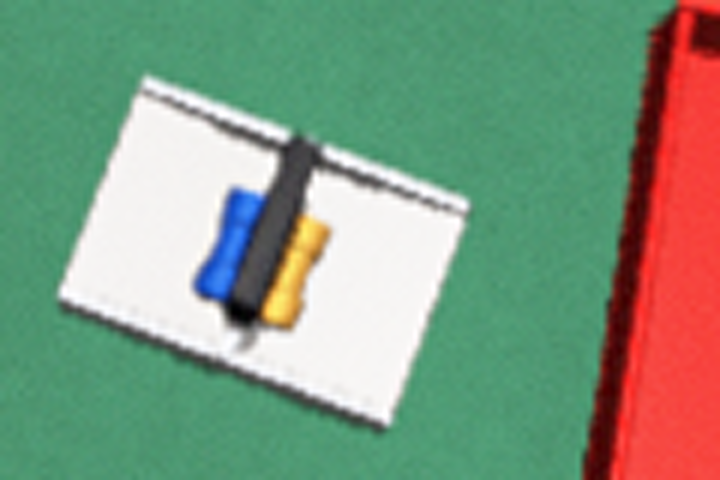

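Call:
jog_arm --deltas '[1, 4, -4.5, 0, -0.1, 1, 4, -4.5, 0, -0.1, 1, 3.5, -4.5, 0, -0.1, 1, 3, -5, 0, -0.1]'

```text
time: 1.5
ee_pos: [0.2279, -0.4566, 0.214]
orientation: [0.0, 0.949, 0.314, 0.0]
ft_force: [-0.0, -0.0, -0.2]
grip_width: 0.998
```

The crop confirms it: the larger white dish, with blue left of the fin and brass right, towards the bin. Moving above it.

Call:
jog_arm --deltas '[1, 5.8, -2, 0, 0, 1, 5.8, -2, 0, 0, 1, 5.8, -2, 0, 0, 1, 5.8, -2, 0, 0, 1, 5.8, -2, 0, 0, 1, 5.8, -2, 0, 0, 1, 5.8, -2, 0, 0, 1, 5.8, -2, 0, 0, 1, 0, 0, 0, -0.143, 1, 0, 0, 0, -0.143, 1, 0, 0, 0, -0.143, 1, 0, 0, 0, -0.143, 1, 0, 0, 0, 0]'

```text
time: 3.12
ee_pos: [0.5061, -0.0542, 0.214]
orientation: [0.0, 0.824, 0.567, 0.0]
ft_force: [0.0, -0.1, 0.0]
grip_width: 0.998
```

```bash
python3 - <<'E'
from h import *
c=shot("wrist"); print(telemetry.state()["ee_pos"],telemetry.state()["orientation"])
r=[x for x in nets.cut_out("dish","wrist") ][:2]
for x in r:
    b=cv2.boxPoints(cv2.minAreaRect(np.argwhere(x["mask"]).astype(np.float32)))
    print(x["location"],x["mask"].sum(),[px2w(c,p,.03).round(3)[:2].tolist() for p in b])
save(c,"d.png",1.5)
E
```

```text
[ 0.50613949 -0.05424994  0.21400453] [4.57998157e-05 8.24310949e-01 5.66137310e-01 5.90370348e-05]
[167.6, 252.7] 5604 [[0.49, 0.027], [0.443, -0.087], [0.53, -0.12], [0.57, -0.004]]
[68.2, 57.2] 9180 [[0.369, 0.222], [0.255, 0.204], [0.272, 0.067], [0.396, 0.092]]
```

View pics/d.png

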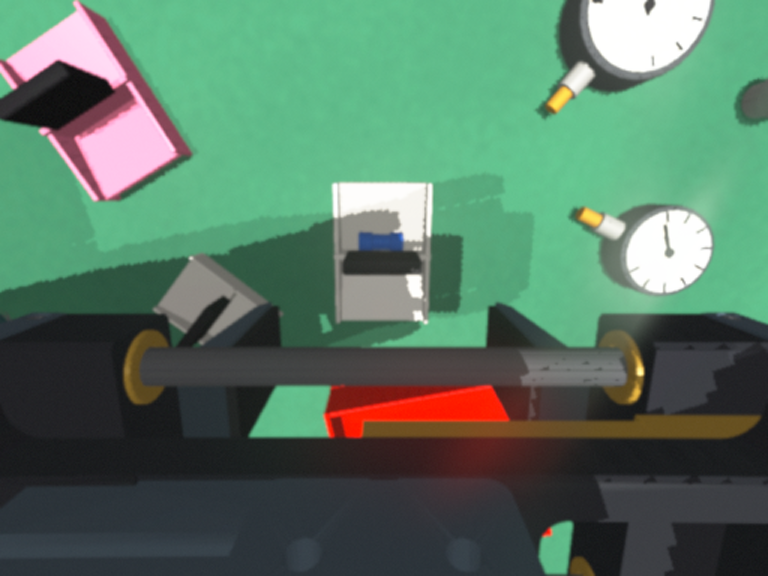

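Call:
jog_arm --deltas '[1, 0.9, -0.1, 3, 0, 1, 0, 0, 5, 0, 1, 0, 0, 4.5, 0, 1, 0, 0, 2.5, 0, 1, 0, 0, 1.4, 0, 1, 0, 0, 0, 0]'

```text
time: 3.98
ee_pos: [0.5082, -0.0455, 0.0496]
orientation: [-0.0, 0.824, 0.567, -0.0]
ft_force: [0.5, 0.6, 0.1]
grip_width: 0.998
```

```bash
python3 - <<'E'
from h import *
c=shot("side"); save(c,"e.png",5,(120,230,170,310)); 
E
```

```text
(no output)
```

View pics/e.png

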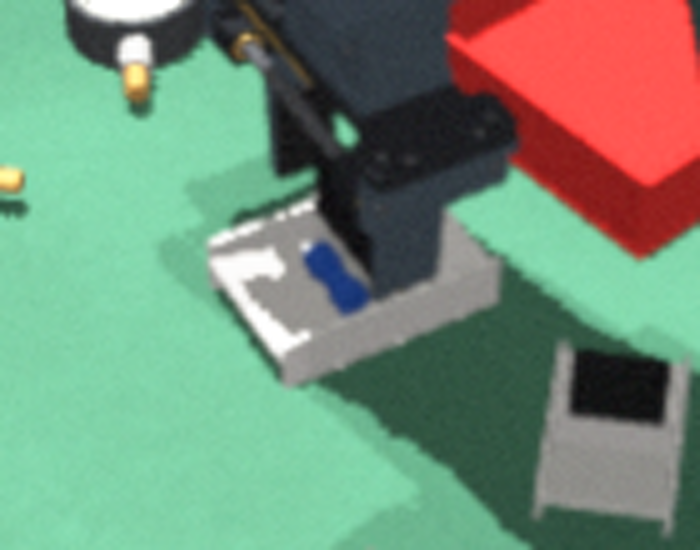

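The fingers straddle the fin's two ends, clear of the plugs (blue at about (285,335) in the crop). The interface has no tilt, so I grip across the fin's 60 mm. That makes the jaw axis the tipping axis, and I can then tip the dish over the bin's near wall.

Call:
jog_arm --deltas '[-1, 0, 0, 0, 0, -1, 0, 0, 0, 0, -1, 0, 0, 0, 0, -1, 0, 0, 0, 0, -1, 0, 0, 0, 0, -1, 0, 0, 0, 0, -1, 0, 0, -0.5, 0, -1, 0, 0, -1, 0, -1, 0, 0, -1.5, 0, -1, 0, 0, 0, 0]' --newtons 25

```text
time: 5.28
ee_pos: [0.5093, -0.0456, 0.0815]
orientation: [0.001, 0.823, 0.567, 0.001]
ft_force: [-0.4, -0.4, -2.1]
grip_width: 0.655
```

```bash
python3 - <<'E'
from h import *
c=shot("side"); save(c,"f.png",5,(120,230,170,310)); 
E
```

```text
(no output)
```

View pics/f.png

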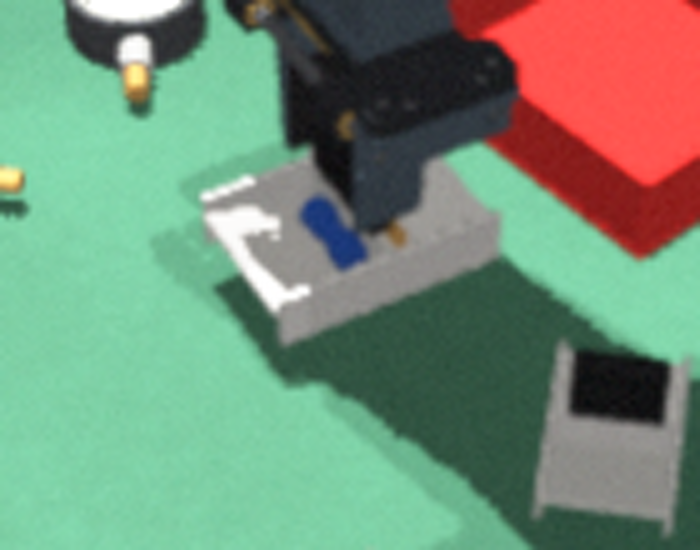

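Call:
jog_arm --deltas '[-1, 0, 0, -1, 0, -1, 0, 0, -2, 0, -1, 0, 0, -2, 0, -1, 0, 0, -2, 0, -1, -1, 0.2, 0, -0.04, -1, -1.8, 0.4, 0, -0.04, -1, -1.8, 0.4, 0, -0.04, -1, -1.8, 0.4, 0, -0.04, -1, -1.8, 0.4, 0, 0, -1, -1.8, 0.4, 0, 0, -1, -1.8, 0.4, 0, 0, -1, -1.8, 0.4, 0, 0, -1, -1.8, 0.4, 0, 0, -1, -1.8, 0.4, 0, 0, -1, -1, 0.2, 0, 0, -1, 0, 0, 0, 0]'

```text
time: 7.32
ee_pos: [0.5046, -0.2321, 0.1499]
orientation: [-0.0, 0.776, 0.631, -0.0]
ft_force: [-1.0, 0.6, -2.1]
grip_width: 0.656
```

```bash
python3 - <<'E'
from h import *
s=telemetry.state(); c=shot("side"); d=shot("top")
q=s["orientation"]; print(s["ee_pos"],np.degrees(2*np.arctan2(q[2],q[1])))
a=c["image"][70:200,190:350]; b=d["image"][90:240,290:430]
a=cv2.resize(a,None,fx=2.8,fy=2.8); b=cv2.resize(b,None,fx=2.4,fy=2.4)
h=min(len(a),len(b)); cv2.imwrite("pics/g.png",np.hstack([a[:h],b[:h]])[:,:,::-1]); print(a.shape,b.shape)
E
```

```text
[ 0.50457987 -0.23206692  0.14986142] 78.26225984900509
(364, 448, 3) (360, 336, 3)
```

View pics/g.png

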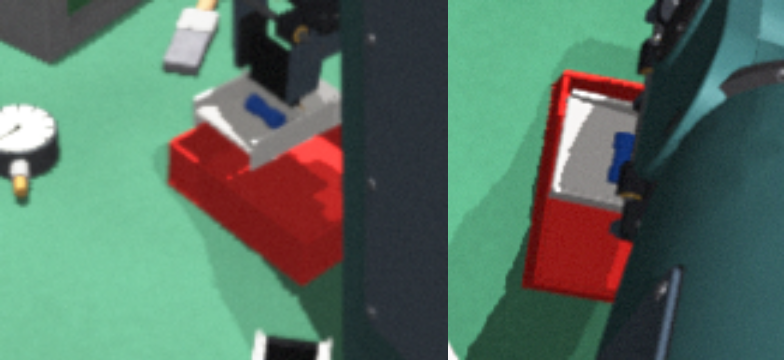

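The dish hangs level over the bin with both plugs in. Its centre is 55 mm inside the near wall's inner edge and squared to it. Now lowering so that the wall tips the blue half up.

Call:
jog_arm --deltas '[-1, 0, -0.7, -0.5, 0, -1, 0, -0.7, 1.5, 0, -1, 0, 0, 1.5, 0, -1, 0, 0, 1.5, 0, -1, 0, 0, 0.5, 0, -1, 0, 0, 0.5, 0, -1, 0, 0, 0.4, 0, -1, 0, 0, 0.4, 0, -1, 0, 0, 0.4, 0, -1, 0, 0, 0, 0]' --newtons 15

```text
time: 8.68
ee_pos: [0.4933, -0.2307, 0.0891]
orientation: [0.003, 0.775, 0.632, 0.001]
ft_force: [2.2, -10.6, 8.2]
grip_width: 0.66
```

```bash
python3 - <<'E'
from h import *
s=telemetry.state(); c=shot("side"); print(s["ee_pos"],s["ft_force"],s["ft_torque"])
save(c,"i.png",5,(70,180,180,310))
E
```

```text
[ 0.49329463 -0.23065932  0.089147  ] [  2.2097512  -10.6255068    8.15394466] [-1.69007709 -0.41287215  0.00704586]
```

View pics/i.png

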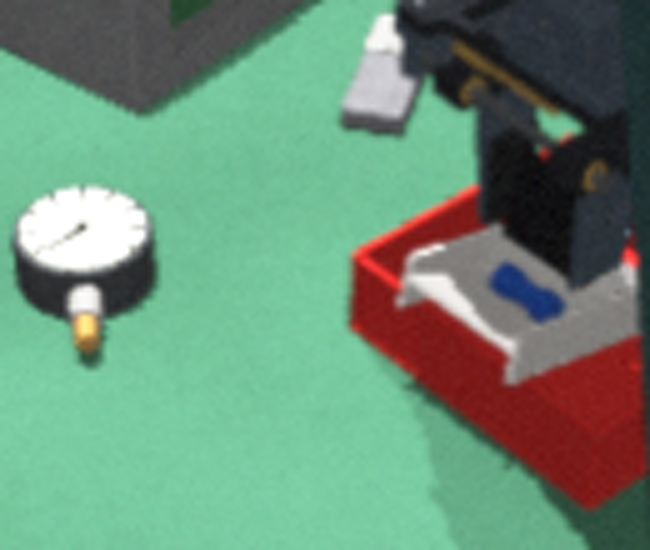

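It has tipped about 20°, but wall friction now resists more. I'll ratchet it: lift slightly (the grip holds the tilt), move the contact closer to the centre, then lower while moving inwards so that friction helps.

Call:
jog_arm --deltas '[-1, 0, 0, 0, 0, -1, 0, 0, -0.8, 0, -1, 0, 0, -0.9, 0, -1, 0.7, 0, 0, 0, -1, 0.6, 0, 0, 0, -1, 0, 0, 0.6, 0, -1, 0, 0, 0.6, 0, -1, -0.3, 0, 0.3, 0, -1, -0.3, 0, 0.3, 0, -1, -0.3, 0, 0.3, 0, -1, -0.3, 0, 0.3, 0, -1, -0.3, 0, 0.3, 0, -1, 0, 0, 0, 0]' --newtons 25

```text
time: 10.35
ee_pos: [0.4903, -0.2309, 0.0776]
orientation: [-0.0, 0.775, 0.631, -0.0]
ft_force: [-2.7, -2.0, 2.8]
grip_width: 0.657
```

```bash
python3 - <<'E'
from h import *
s=telemetry.state(); c=shot("side"); print(s["ee_pos"],s["ft_force"],s["ft_torque"])
d=shot("wrist")
for q in("brass_plug","blue_plug"): print(q,[(np.round(r["location"]),round(r["confidence"],2)) for n in("side","wrist") for r in nets.recognise(q,n)])
a=cv2.resize(c["image"][70:180,180:310],None,fx=3.2,fy=3.2); b=cv2.resize(d["image"],None,fx=.72,fy=.72)
b=cv2.resize(d["image"][90:310,100:400],(480,352))
cv2.imwrite("pics/j.png",cv2.resize(np.hstack([a[:352],b]),(800,317))[:,:,::-1])
E
```

```text
[ 0.49030137 -0.23091156  0.07756938] [-2.67655548 -1.9611893   2.76652957] [-0.13936187  0.46608835  0.15228135]
brass_plug [(array([185., 252.]), 0.62)]
blue_plug [(array([184., 254.]), 0.9)]
```

View pics/j.png

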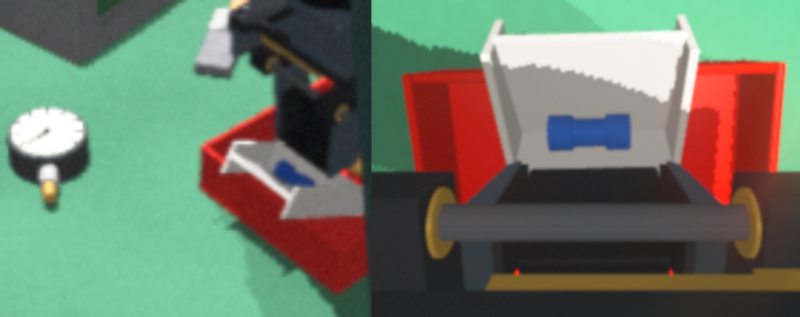

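Now tipped about 40°, and the blue plug is sitting against the divider. Lifting straight up over the bin to check the weight and look for the brass plug.

Call:
jog_arm --deltas '[-1, 0, 0, 0, 0, -1, 0, 0, 0, 0, -1, 0, 0, -0.5, 0, -1, 0, 0, -1.5, 0, -1, 0, 0, -2, 0, -1, 0, 0, -2, 0, -1, 0, 0, -2, 0, -1, 0, 0, -1.5, 0, -1, 0, 0, -0.5, 0, -1, 0, 0, 0, 0, -1, 0, 0, 0, 0]'

```text
time: 12.02
ee_pos: [0.4902, -0.2304, 0.1772]
orientation: [-0.001, 0.775, 0.631, -0.0]
ft_force: [-0.9, -0.4, -1.4]
grip_width: 0.654
```

```bash
python3 - <<'E'
from h import *
s=telemetry.state(); c=shot("side"); print(s["ee_pos"],s["ft_force"],s["ft_torque"])
d=shot("top")
for q in("brass_plug","blue_plug"): print(q,[(n,np.round(r["location"]),round(r["confidence"],2)) for n in("side","top") for r in nets.recognise(q,n)])
a=cv2.resize(c["image"][60:190,190:350],(480,390)); b=cv2.resize(d["image"][90:240,300:420],(312,390))
cv2.imwrite("pics/k.png",np.hstack([a,b])[:,:,::-1])
E
```

```text
[ 0.49015643 -0.23042746  0.17724507] [-0.86777375 -0.43778243 -1.37434926] [-0.07198749 -0.10151882 -0.01744176]
brass_plug []
blue_plug [('top', array([158., 360.]), 0.54), ('top', array([189., 342.]), 0.3)]
```

View pics/k.png

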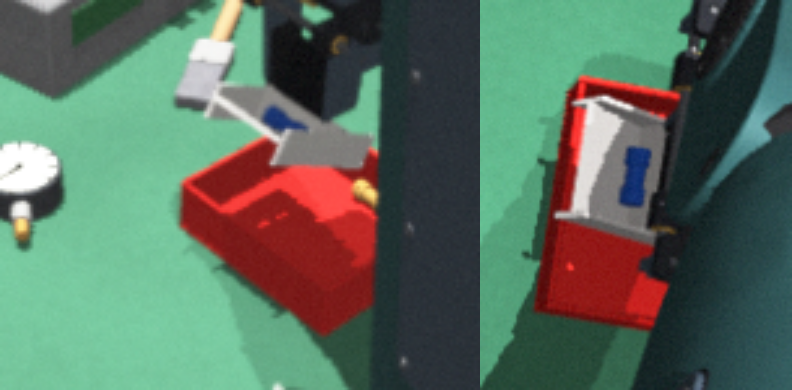

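The brass plug lies in the red bin at about (193,365) in the left crop. The blue plug is still in the dish and the carried weight has dropped by about 0.7 N. Carrying the dish back to its free spot on the bench.

Call:
jog_arm --deltas '[-1, 0.8, -0.2, 0, 0, -1, 1.7, -0.2, 0, 0, -1, 1.8, -0.2, 0, 0, -1, 1.8, -0.2, 0, 0, -1, 1.8, -0.2, 0, 0, -1, 1.8, -0.2, 0, 0, -1, 1.8, -0.2, 0, 0, -1, 1.8, -0.2, 0, 0, -1, 1.8, -0.2, 0, 0, -1, 1.8, -0.2, 0, 0, -1, 1, -0.2, 1, 0, -1, 0, 0, 2, 0, -1, 0, 0, 2, 0, -1, 0, 0, 2, 0, -1, 0, 0, 1, 0, -1, 0, 0, 0.5, 0, -1, 0, 0, 0, 0]'

```text
time: 14.45
ee_pos: [0.5053, -0.0509, 0.093]
orientation: [-0.0, 0.775, 0.631, -0.0]
ft_force: [0.3, 0.2, -1.3]
grip_width: 0.655
```

Call:
jog_arm --deltas '[-1, 0, 0, 0, 0, -1, 0, 0, 0, 0, -1, 0, 0, 0, 0, -1, 0, 0, 0, 0]' --newtons 7

```text
time: 14.95
ee_pos: [0.5053, -0.0509, 0.0931]
orientation: [0.0, 0.775, 0.631, 0.0]
ft_force: [0.0, 0.5, -1.2]
grip_width: 0.662
```

```bash
python3 - <<'E'
from h import *
c=shot("side"); save(c,"l.png",5,(100,230,180,310)); print(telemetry.state()["ee_pos"])
E
```

```text
[ 0.50528126 -0.05091088  0.09299966]
```

View pics/l.png

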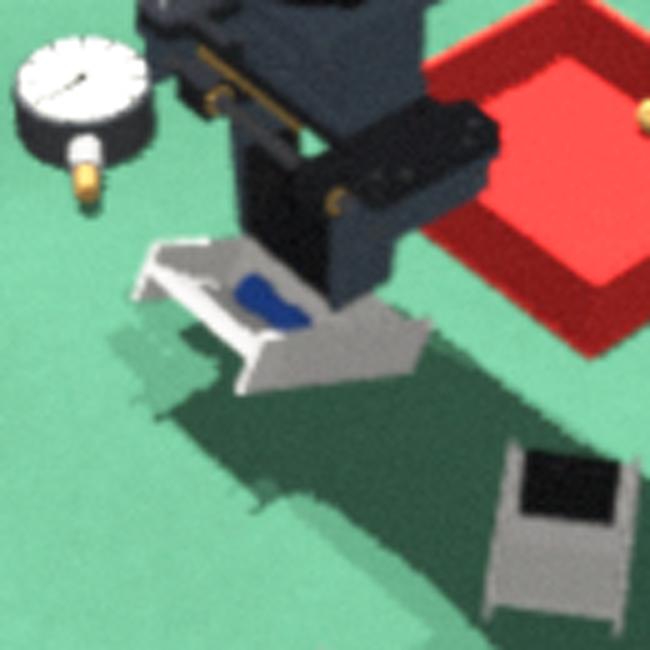

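Loosening the grip let it swing most of the way back, with the blue plug still in place. Lowering will level it on the bench, then I release.

Call:
jog_arm --deltas '[-1, 0, 0, 1, 0, -1, 0, 0, 1, 0, -1, 0.1, 0, 0.4, 0, -1, 0.1, 0, 0.4, 0, -1, 0.1, 0, 0.4, 0, -1, 0, 0, 0.3, 0, -1, 0, 0, 0.3, 0, -1, 0, 0, 0.3, 0, -1, 0, 0, 0, 0, -1, 0, 0, 0, 0]'

```text
time: 16.25
ee_pos: [0.5074, -0.0478, 0.0526]
orientation: [0.001, 0.775, 0.631, 0.001]
ft_force: [2.6, 3.8, 6.8]
grip_width: 0.653
```

Call:
jog_arm --deltas '[0.45, 0, 0, 0, 0, 0.6, 0, 0, 0, 0, 1, 0, 0, 0, 0, 1, 0, 0, 0, 0, 1, 0, 0, 0, 0, 1, 0, 0, 0, 0, 1, 0, 0, -1, 0, 1, 0, 0, -3, 0, 1, 0, 0, -4, 0, 1, 0, 0, -5, 0, 1, 0, 0, -5, 0, 1, -4, 0, -2, 0, 1, -6, 0, 0, 0, 1, -6, 0, 0, 0, 1, 0, 0, 0, 0]'

```text
time: 18.12
ee_pos: [0.4726, -0.2076, 0.2527]
orientation: [0.0, 0.777, 0.63, 0.0]
ft_force: [-0.4, 0.6, 1.0]
grip_width: 0.999
```

```bash
python3 - <<'E'
from h import *
c=shot("side"); d=shot("top")
for q in("brass_plug","blue_plug"): print(q,[(n,np.round(r["location"]),round(r["confidence"],2)) for n in("side","top") for r in nets.recognise(q,n)])
a=cv2.resize(c["image"][70:230,180:350],(414,390)); b=cv2.resize(d["image"][80:240,220:380],(390,390))
cv2.imwrite("pics/m.png",cv2.resize(np.hstack([a,b]),(800,388))[:,:,::-1])
E
```

```text
brass_plug [('side', array([124., 311.]), 0.49)]
blue_plug []
```

View pics/m.png

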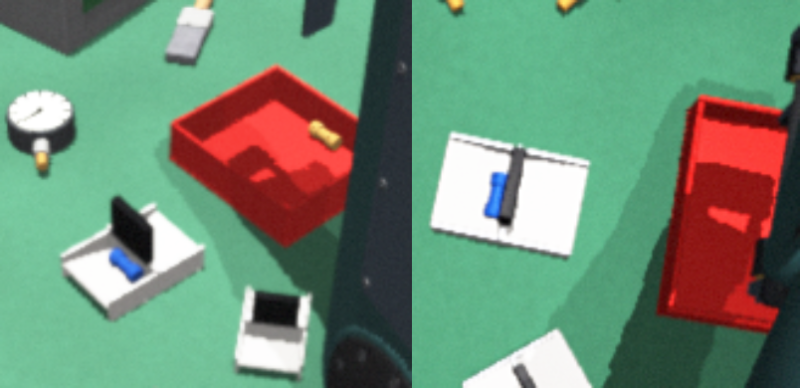

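The dish is upright on the bench with the blue plug in it, the brass plug is in the red bin, and the gripper is clear.

```bash
python3 -c "
from bench import finish_job; print(finish_job())"
```

```text
the job is handed in; nothing more can be done
None
```

The brass plug is in the red bin. The dish is back upright on the bench outside the bins with the blue plug still in it, and the gripper has let go and moved clear. I handed the job in at about 18 s of the 58 s allowed.

**Method:** the moves can't tilt the tool, so I gripped the fin across its 60 mm instead of the suggested 12 mm. That let the dish turn about the jaw axis. I tipped it by lowering its blue half onto the bin's near wall.

**What went differently:** the first lowering jammed on wall friction at about 20°. A second one, with the contact closer to the centre, reached about 40°, judged from geometry and pictures. That is under the 45–50° you suggested, but the plug rolled out. The dish pressed on the bin wall while tipping; the highest reading I took was about 14 N at the wrist.

**Last checks:** the final side picture shows the brass plug in the red bin and the blue plug beside the fin. The top picture also shows the blue plug, though the arm hides part of the bin there. The carried weight fell by about 0.7 N after tipping, which fits one 60 g plug.

**Checks that disagreed:** in the last pictures the network found the brass plug only in the side view (confidence 0.49) and missed the blue plug in both. I saw both myself in those pictures.

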